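# Latch the control box with a flat screwdriver

## Task

Close up the finished control box on the bench: swing its cover fully shut, then take the flat screwdriver from the wooden rack, rest its blade on the slotted lock in the cover, turn it lightly until the blade drops into the slot, and turn the lock clockwise to its stop so that the cover is latched. Stand the screwdriver back in the rack, blade down. Leave the other tools and things on the bench where they are.

Things in the scene. Friction and masses are not known exactly. Their poses are not given: they have to be found in the camera images.
- cover (a joint): hinge of the control box's cover, rad: 0 = shut (the joint's stop), grows as the free edge rises, 1.5 = widest. Stiff hinge: the cover stays where it is left; up to 5 N near the free edge moves it. Starts 0.85 to 1.25 open.
- control_box: control box: fixed grey enclosure, 150 mm deep (x) by 160 mm wide (y), walls 70 mm high, open on top under its cover, with breakers and terminals inside; two cable glands stick out 21 mm from the back wall. Origin on the bench under its centre; -x is its front, toward the robot.
- cover_hinge (a point): middle of the cover's hinge line, on the box's top rear edge, 70 mm above the bench. Axes fixed to the cover: -x runs along the cover's underside from the hinge to the free edge (150 mm), y along the hinge line, z out of the cover. Shut, the cover lies level over the box, its outer face 80 mm above the bench.
- cover_edge (a point): middle of the cover's free (front) edge, at its outer face; axes as cover_hinge. The cover is a 150 x 160 mm plate, 10 mm thick; its outer face is bare but for the lock's collar, centred 34 mm from this edge, and two hinge leaves under 2 mm high within 17 mm of the hinge, so it can be pushed anywhere else.
- lock (a joint): quarter-turn lock in the cover, rad: 0 = unlocked, 1.57 = the locked stop; grows clockwise seen from outside (above). Once past about 0.7 a tongue under the cover catches a strike inside the front wall: it must be below 0.6 for the cover to shut. Starts 0 to 0.45. It turns at 0.08 N m and stays where it is left.
- lock_slot (a point): centre of the slot's mouth, on the lock's axis, on the face of the steel rotor (24 mm disc), 78 mm above the bench with the cover shut. x along the slot, z out of the cover. The slot crosses the disc, is 3.8 mm wide, 6 mm deep, its mouth bevelled to 6.4 mm in the top 1.3 mm. Unlocked it lies along the cover's free edge; locked it points at that edge and at a small dark mark.
- lock_rim (a point): centre of the upper rim of the steel collar round the rotor: inside diameter 27 mm, outside 37 mm, rim 4.5 mm above the rotor's face, 82.5 mm above the bench with the cover shut; axes as cover_hinge.
- flat_driver: flat screwdriver, 164 mm long, about 100 g, the largest handle in the rack. Origin at the middle of the blade's end, z up the shaft. Blade 12 mm wide (x), 2.2 mm thick (y) for 11 mm; shaft 8 mm round; a 26 mm collar 75 mm from the end rests on the rack; black handle from 82 to 164 mm, 26 mm across its two flat sides (y), 32 mm across x. Stands blade down, the end 8 mm above the bench.
- flat_grip (a point): grasp point on the flat screwdriver's axis, 135 mm above the blade's end; axes as the driver: close the fingers along y, on the flat sides, which face the front and back of the rack.
- rack: wooden screwdriver rack, fixed, 58 mm deep (x) by 186 mm wide (y), top 83 mm above the bench, open in front. Origin at the bench under its centre. Three upright holes of about 19 mm diameter through its 12 mm thick top board, in a row along y 60 mm apart, each with one tool.
- rack_hole0 (a point): centre of the rack's hole at its -y end, on the top board (83 mm above the bench); axes as the rack.
- rack_hole1 (a point): centre of the rack's middle hole, on the top board.
- rack_hole2 (a point): centre of the rack's hole at its +y end, on the top board.
- cross_driver: cross-head screwdriver in the rack, slim round black handle of 23 mm diameter, 131 mm long, top 139 mm above the bench; origin at its tip, z up. Stays in the rack.
- nut_driver: nut driver in the rack (shaft ends in a round socket of 13 mm diameter), round black handle of 28 mm diameter, 127 mm long, top 135 mm above the bench; origin at its lower end, z up. Stays in the rack.
- jar: glass jar of screws with a metal lid, 72 mm diameter, 105 mm high, behind the gap between box and rack; origin under its centre. A bystander.
- hex_keys: folding hex key set lying in front of the control box, 24 x 72 (y) x 19 mm; origin under the centre. A bystander, as are the pliers and spanner lying near the front of the bench.
There are look-alikes about, which are no part of the job. Leave any orange or turquoise look-alike of the flat_driver alone.

How it is judged:
By the outcome, as a careful person would: the job done as asked, in the order asked, and still so for the second after the job is handed in, with the robot touching nothing.
It also fails if it takes over 69 s, if anything falls off the work surface, if the arm or the gripper's body presses on something with over 40 N, if the wrist force passes 120 N, or if a joint passes its speed limit or range.

## Robot

A 6-joint arm with a two-finger parallel gripper is mounted at the origin on a cart in front of the work surface, level with it; the furniture and walls round the work are solid. World frame = base frame: x ahead of the robot, y to its left, z up, the work surface at z = 0. Lengths are in m, angles in rad, forces in N, time in s.
With the tool pointing down it reaches from about 0.325 to 1 m from the base axis. Payload 5.1 kg.
Tool frame: the origin (TCP) lies at the very end of the fingers, on their centre line; the grasp point (between the pads) lies 19 mm behind it (grip_depth is the z of the grasp point in the tool frame, in m); z points along the fingers, y is the line along which they close (so a half turn about z gives the same grasp; the last joint's range is limited). The gripper opens to 85 mm and grips with 20 to 120 N. Pads are 22 mm wide; open, the fingers measure 114 mm over their backs; the gripper's body (76 mm by 85 mm) begins 54 mm behind the grasp point. The pads swing forward as they close: fully open they stand 13 mm farther back than shut.
Start: joints at [-1.336, 0.124, 1.65, -0, 1.367, -0.083], TCP at [0.203, -0.617, 0.231] pointing down, gripper open.
Joint ranges: [-2.61, 2.61], [-1.02, 2.33], [0.03, 2.71], [-1.35, 4.49], [0.32, 2.68], [-2.91, 2.91]. Speed limits (rad/s): [2.57, 2.57, 3.14, 3.14, 3.14, 3.14].

## Interface

Orientations are given as a rotation vector (axis times angle).
In Python, from cell import * gives the robot as it stands.
- The arm moves only by the tool step_arm, never from a script. Its argument "commands" is a list of rows, each a list of 7 numbers: the shift along the tool's x, y, z in cm, then the turn, a rotation vector about the tool's x, y, z in degrees, then the opening, from 0 (shut) to 1 (fully open). In form: [[tx, ty, tz, ax, ay, az, claw], ...]. A call has exactly 10 rows; each row shifts and turns the commanded pose from where the row before left it, along the tool's axes as they then stand; what a row does not reach is not made up. A row lasts 1/8 s, in which the tool goes at most 62.5 mm and 10.7 degrees, less where a joint would pass 70% of its speed; a pose out of reach is approached as far as the arm can. A call with a gripper value outside its range is refused whole. The fingers move at their own pace and stop on an object; the grip force is fixed at half the most. Time passes only in rows, so rows that do not move let the fingers close, or fill a call up. It gives the time, the measured TCP pose, the force, the opening and the grip force at its end, in the units of the state.
- observe(): the state, without advancing time (a new reading comes with each control period).
- get_image(name): name is "side" or "top" or "wrist"; returns a dict with "color" (420x560x3 uint8, red, green, blue), "range_z" (420x560 float32, m along the optical axis (not along the pixel's ray), 0 where there is no reading), "intrinsics" (3x3 intrinsics, pixels), "rvec" (rotation vector, rad) and "tvec" (3), from world to camera coordinates, as OpenCV has them. Camera axes: x right, y down, z forward; pixel columns grow to the right and rows downward; lengths in m; the calibration is good to about 2 mm. The wrist camera is an equidistant fisheye: a pixel r from the principal point sees the ray r / f radians off the axis. A picture is of the moment at which its call begins.
- sign_off(): hands the job in; it is judged then, once.
The state is a dict: "clock": time; "joint_positions": joint angles; "dq": joint speeds; "tau": joint torques, N m; "tool_pos": TCP position; "orientation": TCP orientation; "ft_force": force on the tool from outside, world axes, zero at the start; "moment": the same for the moment, N m; "finger_gap": finger opening in m; "grip_force": force on a finger pad.
Only numpy, scipy, OpenCV 4.12 (cv2) and the standard library are available. Lean on these libraries where they do the work, as an engineer would, in place of code of your own. Each camera call takes 0.05 s, during which the arm holds its last target. There are 200 camera calls.

## Working session

There is one attempt and no reset: what is moved stays moved. The work goes in short steps, Python scripts to look and compute and a tool call to move; the robot and the scene stay as the last step left them, time stands still between calls to the robot, and variables do not carry over. Pictures are saved under pics/ and viewed, at most 11 in all, crops included, and the job is handed in when it is done.

Besides the shell and the picture viewer there is one more tool, called by a JSON object that holds its "name" and its "arguments", one argument or row to a line. step_arm: Moves the arm, as the interface text tells. Its arguments: {"type":"object","properties":{"commands":{"type":"array","items":{"type":"array","items":{"type":"number"}}}},"required":["commands"]}

```bash
ls; mkdir -p pics
cat > h.py <<'E'
from cell import *
import numpy as np, cv2
from scipy.spatial.transform import Rotation as R
def cam(n):
    d=get_image(n); d['R']=cv2.Rodrigues(np.array(d['rvec'],float))[0]; d['t']=np.array(d['tvec'],float).ravel(); return d
def cloud(d):
    K=np.array(d['intrinsics']); z=d['range_z']; v,u=np.mgrid[:z.shape[0],:z.shape[1]]
    P=np.stack([(u-K[0,2])/K[0,0]*z,(v-K[1,2])/K[1,1]*z,z],-1)
    W=(P-d['t'])@d['R']; W[z==0]=np.nan; return W
def ray(d,u,v,h):
    K=np.array(d['intrinsics']); r=d['R'].T@np.array([(u-K[0,2])/K[0,0],(v-K[1,2])/K[1,1],1]); c=-d['R'].T@d['t']
    return c+r*(h-c[2])/r[2]
def save(n,img): cv2.imwrite('pics/'+n,np.ascontiguousarray(img[...,::-1]))
E
python3 - <<'E'
from h import *
for n in('top','side'):
    d=cam(n); save(n+'0.png',cv2.resize(d['color'],(784,588))); 
    import pickle; pickle.dump(d,open(n+'0.pkl','wb'))
    print(n,(-d['R'].T@d['t']).round(3),d['R'][2].round(2),np.array(d['intrinsics']).round(1).tolist())
print(observe())
E
```

```text
pics
top [0.442 0.288 1.244] [ 0.06 -0.01 -1.  ] [[459.5, 0.0, 284.3], [0.0, 459.5, 211.1], [0.0, 0.0, 1.0]]
side [0.385 0.925 0.639] [ 0.17 -0.75 -0.63] [[400.3, 0.0, 276.1], [0.0, 400.3, 210.1], [0.0, 0.0, 1.0]]
{'clock': 0.1, 'joint_positions': array([-1.33561409e+00,  1.24470848e-01,  1.65154859e+00,  1.39294358e-05,
        1.36754528e+00, -8.25963297e-02]), 'dq': array([ 4.42856460e-05, -1.68024148e-03, -1.90769978e-03,  1.85530480e-03,
       -2.29349258e-03,  7.16162764e-04]), 'tau': array([ 9.24127471e-05, -4.24930787e+01, -3.66653323e+01, -1.63923028e-04,
        3.94037241e-03, -1.14495133e-06]), 'tool_pos': array([ 0.20294254, -0.61690855,  0.23014934]), 'orientation': array([-3.10007810e+00, -4.96752086e-01,  2.14606901e-04]), 'ft_force': array([ 0.39936028, -0.1465996 ,  0.17452625]), 'moment': array([-0.03369382, -0.03254815,  0.00730137]), 'grip_force': 0.0, 'finger_gap': 0.08554049312897223}
```

View pics/top0.png

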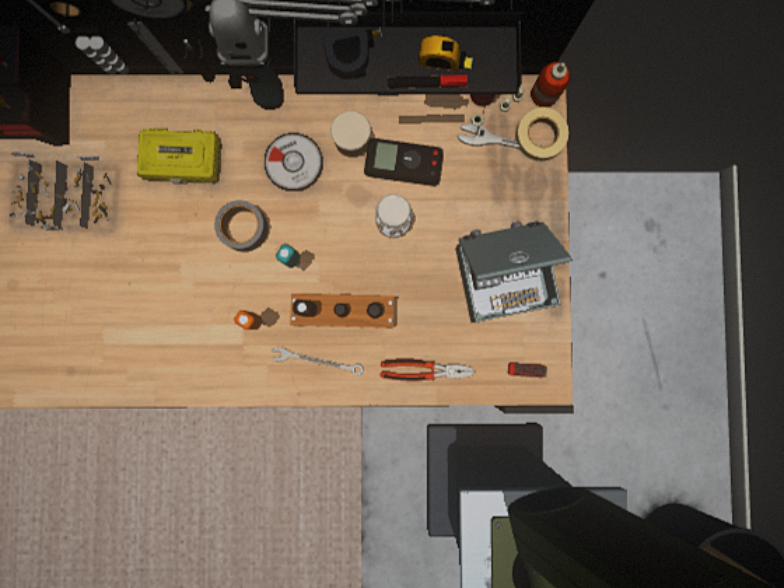

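View pics/side0.png

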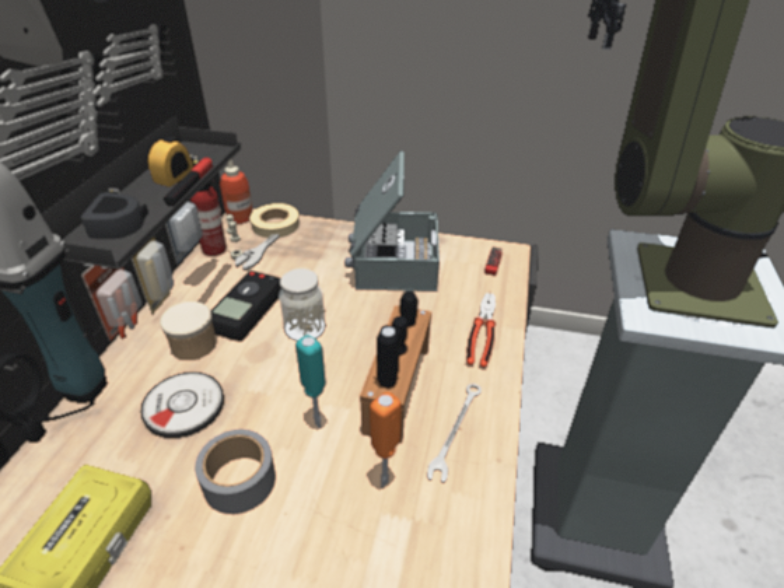

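Top view (784 px wide): three black handles stand in the rack at (302,308), (341,310) and (375,311). The loose look-alikes are orange (245,320) and turquoise (287,254). The biggest black handle is (302,308), the tallest in the side view at (388,355), so it fits the flat driver. The box is at (510,275) with its cover open and the lock at (519,257).

Run:
```python
from h import *
import pickle
t=pickle.load(open('top0.pkl','rb')); s=pickle.load(open('side0.pkl','rb'))
a=cv2.resize(t['color'][195:250,190:300],(780,390),interpolation=cv2.INTER_CUBIC)
b=cv2.resize(t['color'][150:240,320:415],(400,380),interpolation=cv2.INTER_CUBIC)
c=cv2.resize(s['color'][190:320,240:320],(380,380)[0:2],interpolation=cv2.INTER_CUBIC)
im=np.zeros((600,800,3),np.uint8); im[:200,:400]=cv2.resize(a,(400,200)); im[:380,400:]=b; im[210:590,:380]=c
save('crop0.png',im)
W=cloud(t); Ws=cloud(s)
reg=W[195:250,195:295]; col=t['color'][195:250,195:295].astype(int)
# wood top of rack
m=(abs(reg[...,2]-.083)<.006)
P=reg[m][:,:2]; r=cv2.minAreaRect((P*1000).astype(np.float32)); print('rack top',r, np.nanmedian(reg[m][:,2]))
m2=((reg[...,2]>.11)).astype(np.uint8)
n,l,st,ce=cv2.connectedComponentsWithStats(m2)
for i in range(1,n):
    if st[i,4]>8:
        p=reg[l==i]; print('tool',st[i],ce[i]+[195,195],p.mean(0).round(4),p.max(0).round(3),p.min(0).round(3))
        h=p[:,2].max(); q=p[p[:,2]>h-.006]; print('  top',q.mean(0).round(4),np.ptp(q,0).round(4))
# cover plane
rb=W[150:235,320:412]; cb=t['color'][150:235,320:412]
m=(rb[...,2]>.09); p=rb[m]; 
c0=p.mean(0)
for k in range(4):
    c0=p.mean(0); u,ss,vt=np.linalg.svd(p-c0,full_matrices=False); d=(p-c0)@vt[2]; p=p[abs(d)<.004]
nrm=vt[2]*np.sign(vt[2][2]); print('cover n',nrm.round(3),'c',c0.round(4),len(p), 'ang',np.degrees(np.arccos(nrm[2])))
ex=np.array([nrm[0],nrm[1],0]); ex/=np.linalg.norm(ex); print('dir',ex,'yaw',np.degrees(np.arctan2(-ex[1],-ex[0])))
ey=np.cross(nrm,-ex);ey/=np.linalg.norm(ey); e1=np.cross(nrm,ey)
q=np.c_[(p-c0)@e1,(p-c0)@ey]; print(cv2.minAreaRect((q*1000).astype(np.float32)), 'zrange',p[:,2].min(),p[:,2].max())
m=(abs(rb[...,2]-.07)<.008); P=rb[m][:,:2]; print('walls',cv2.minAreaRect((P*1000).astype(np.float32)))
m=(rb[...,2]>.04); P=rb[m][:,:2]; print(P.min(0),P.max(0))
```

```text
rack top ((490.01031494140625, 376.38604736328125), (186.14541625976562, 58.13498306274414), 88.30719757080078) 0.0822355882542262
tool [ 14  19  17  13 172] [217.26744186 220.26162791] [0.4905 0.433  0.1627] [0.505 0.453 0.176] [0.478 0.42  0.11 ]
  top [0.4922 0.4349 0.1716] [0.0212 0.0258 0.0059]
tool [ 67  21  12  12 103] [267.49514563 221.84466019] [0.4876 0.3158 0.131 ] [0.502 0.329 0.138] [0.475 0.303 0.116]
  top [0.4876 0.3162 0.1345] [0.0193 0.0194 0.0059]
tool [44 22  9 10 71] [243.14084507 221.1971831 ] [0.4892 0.3745 0.135 ] [0.5   0.385 0.142] [0.478 0.365 0.112]
  top [0.4894 0.3753 0.1381] [0.017  0.0171 0.006 ]
cover n [0.807 0.161 0.569] c [0.5876 0.0775 0.1503] 1875 ang 55.35123574836295
dir [0.98055272 0.19625586 0.        ] yaw -168.68190334612885
((5.50140380859375, 1.0243453979492188), (137.4094696044922, 160.87271118164062), 0.051642224192619324) zrange 0.09004321200875594 0.20211633357696565
walls ((561.7711181640625, 70.48861694335938), (159.284912109375, 161.30384826660156), 11.289372444152832)
[ 0.46855584 -0.02368951] [0.65679721 0.16287167]
```

View pics/crop0.png

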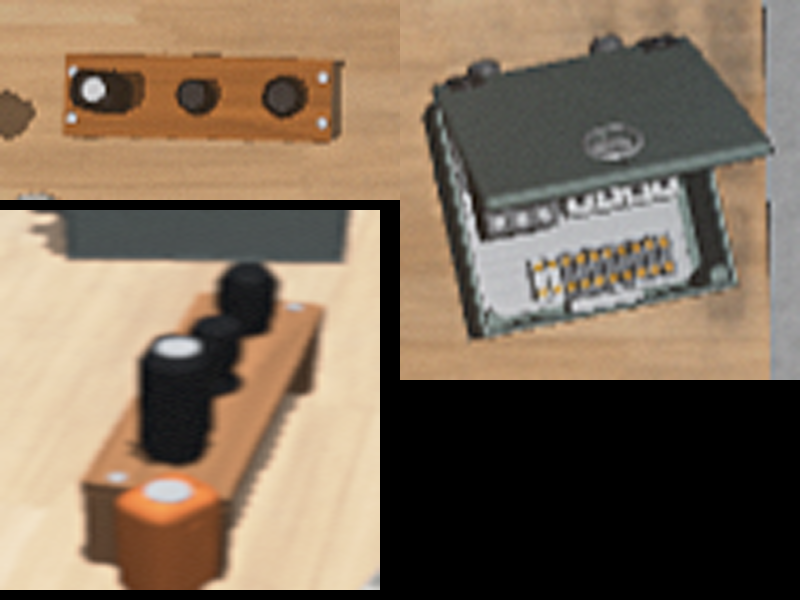

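Crop: the rack's +y tool, at (95,90), is black with a light end cap. It is the tallest and thickest, with its top at z 0.172 m as specified, so it is the flat driver. The cover is open about 0.97 rad and the box is yawed about 11.3°. I'll swing the closed gripper round behind the cover first.

{"name": "step_arm", "arguments": {
  "commands": [
    [0, 0, -5, 0, 0, 6.9, 0],
    [2, -2, -5, 0, 0, 0, 0],
    [4, -4.5, 0, 0, 0, 0, 0],
    [4, -4.5, 0, 0, 0, 0, 0],
    [4, -4.5, 0, 0, 0, 0, 0],
    [4, -4.5, 0, 0, 0, 0, 0],
    [4, -4.5, 0, 0, 0, 0, 0],
    [4, -4.5, 0, 0, 0, 0, 0],
    [4, -4.5, 0, 0, 0, 0, 0],
    [4, -4.5, 0, 0, 0, 0, 0]
  ]
}}

```text
clock: 1.35
tool_pos: [0.4624, -0.1762, 0.331]
orientation: [-3.126, -0.309, 0.0]
ft_force: [1.2, -1.4, -0.3]
finger_gap: 0.0002
grip_force: 0.0
```

```bash
cat >> h.py <<'E'
EX=np.array([.9806,.1963,0]);EY=np.array([-.1963,.9806,0])
def st():
    o=observe(); p=o['tool_pos']; r=R.from_rotvec(o['orientation']); M=r.as_matrix()
    print('t',round(o['clock'],2),'p',p.round(4),'s,l',round(p@EX,4),round(p@EY,4),'yaw',round(np.degrees(np.arctan2(M[1,0],M[0,0])),2),'z',M[:,2].round(3),'F',o['ft_force'].round(1),'M',o['moment'].round(2),'gap',round(o['finger_gap'],4),'gf',round(o['grip_force'],1),'q',o['joint_positions'].round(2))
    return o,p,M
E
python3 -c "
from h import *
st()"
```

```text
t 1.35 p [ 0.4624 -0.1762  0.331 ] s,l 0.4189 -0.2636 yaw 11.3 z [-0.  0. -1.] F [ 1.2 -1.4 -0.3] M [ 0.   -0.07  0.02] gap 0.0002 gf 0.0 q [-0.47 -0.27  1.86 -0.    1.55  0.9 ]
```

{"name": "step_arm", "arguments": {
  "commands": [
    [3.5, -4.5, 0, 0, 0, 0, 0],
    [3.5, -4.5, 0, 0, 0, 0, 0],
    [3.5, -4.5, 0, 0, 0, 0, 0],
    [3.5, -4.5, 0, 0, 0, 0, 0],
    [3.5, -4.5, 0, 0, 0, 0, 0],
    [3.5, -4.5, 0, 0, 0, 0, 0],
    [0, 0, 5.5, 0, 0, 0, 0],
    [0, 0, 5.5, 0, 0, 0, 0],
    [0, 0, 5, 0, 0, 0, 0],
    [0, 0, 0, 0, 0, 0, 0]
  ]
}}

```text
clock: 2.6
tool_pos: [0.6112, 0.1274, 0.1652]
orientation: [3.126, 0.31, -0.018]
ft_force: [0.8, 0.0, 0.4]
finger_gap: 0.0002
grip_force: 0.0
```

Run:
```python
from h import *
st()
# arc for tip reference: front-bottom edge of finger at d=.115 on outer face, TCP = s+.011
for a in np.radians([55,45,35,25,15,8,0,-2]):
    s=.6347-.115*np.cos(a)+.010*np.sin(a); z=.07+.115*np.sin(a)+.01*np.cos(a)
    print(round(np.degrees(a)),round(s+.011*1,4),round(z,4))
```

```text
t 2.6 p [0.6112 0.1274 0.1652] s,l 0.6243 0.0049 yaw 11.31 z [-0.012 -0.001 -1.   ] F [0.8 0.  0.4] M [ 0.03 -0.02 -0.  ] gap 0.0002 gf 0.0 q [ 0.12  0.12  1.76 -0.    1.27  1.49]
55 0.5879 0.1699
45 0.5715 0.1584
35 0.5572 0.1442
25 0.5457 0.1277
15 0.5372 0.1094
8 0.5332 0.0959
0 0.5307 0.08
-2 0.5304 0.076
```

{"name": "step_arm", "arguments": {
  "commands": [
    [-2, 0, -0.2, 0, 0, 0, 0],
    [-1.6, 0, -0.2, 0, 0, 0, 0],
    [-1.6, 0, 1.2, 0, 0, 0, 0],
    [-1.4, 0, 1.4, 0, 0, 0, 0],
    [-1.2, 0, 1.6, 0, 0, 0, 0],
    [-0.8, 0, 1.8, 0, 0, 0, 0],
    [-0.4, 0, 1.4, 0, 0, 0, 0],
    [-0.2, 0, 1, 0, 0, 0, 0],
    [0, 0, 0.3, 0, 0, 0, 0],
    [0, 0, 0, 0, 0, 0, 0]
  ]
}}

```text
clock: 3.85
tool_pos: [0.525, 0.1098, 0.0881]
orientation: [-3.126, -0.309, 0.0]
ft_force: [0.2, 0.3, 0.5]
finger_gap: 0.0002
grip_force: 0.0
```

Run:
```python
from h import *
st()
```

```text
t 3.85 p [0.525  0.1098 0.0881] s,l 0.5363 0.0046 yaw 11.31 z [-0.  0. -1.] F [0.2 0.3 0.5] M [ 0.02 -0.   -0.  ] gap 0.0002 gf 0.0 q [0.11 0.01 2.02 0.   1.11 1.48]
```

{"name": "step_arm", "arguments": {
  "commands": [
    [0, 0, 0.2, 0, 0, 0, 0],
    [0, 0, 0.2, 0, 0, 0, 0],
    [0, 0, 0.2, 0, 0, 0, 0],
    [0, 0, 0.1, 0, 0, 0, 0],
    [0, 0, 0.1, 0, 0, 0, 0],
    [0, 0, 0.1, 0, 0, 0, 0],
    [0, 0, 0.1, 0, 0, 0, 0],
    [0, 0, 0, 0, 0, 0, 0],
    [0, 0, 0, 0, 0, 0, 0],
    [0, 0, 0, 0, 0, 0, 0]
  ]
}}

```text
clock: 5.1
tool_pos: [0.5247, 0.1097, 0.08]
orientation: [3.126, 0.31, -0.001]
ft_force: [-4.8, -1.1, 9.3]
finger_gap: 0.0001
grip_force: 5.1
```

Run:
```python
from h import *
st()
W=cloud(cam('side')); save('x.png',cam('side')['color'])
m=(abs(W[...,0]-.56)<.12)&(abs(W[...,1]-.07)<.1)&(W[...,2]>.074)&(W[...,2]<.12)
print(np.histogram(W[m][:,2],bins=[.074,.076,.078,.08,.082,.084,.086,.09,.1,.12]))
```

```text
t 5.1 p [0.5247 0.1097 0.08  ] s,l 0.5361 0.0046 yaw 11.32 z [-0.001 -0.    -1.   ] F [-4.8 -1.1  9.3] M [-0.2   1.01 -0.  ] gap 0.0001 gf 5.1 q [ 0.11  0.02  2.03 -0.    1.09  1.48]
(array([  89,  567, 1011,  112,    6,    5,   11,   33,   39]), array([0.074, 0.076, 0.078, 0.08 , 0.082, 0.084, 0.086, 0.09 , 0.1  ,
       0.12 ]))
```

{"name": "step_arm", "arguments": {
  "commands": [
    [0, 0, -4, 0, 0, 0, 0],
    [0, 0, -4, 0, 0, -9.6, 0],
    [0, 0, -4, 0, 0, -9.6, 0],
    [0, 0, -4, 0, 0, -9.6, 1],
    [0, 0, -2, 0, 0, -9.6, 1],
    [0, 0, 0, 0, 0, -9.6, 1],
    [0, 0, 0, 0, 0, -9.6, 1],
    [0, 0, 0, 0, 0, -9.6, 1],
    [0, 0, 0, 0, 0, -9.8, 1],
    [6, -0.8, 0, 0, 0, 0, 1]
  ]
}}

```text
clock: 6.45
tool_pos: [0.5193, 0.1682, 0.2582]
orientation: [2.259, 2.182, 0.0]
ft_force: [0.5, 0.7, 0.7]
finger_gap: 0.0855
grip_force: 0.0
```

{"name": "step_arm", "arguments": {
  "commands": [
    [6, -0.8, 0, 0, 0, 0, 1],
    [6, -0.8, 0, 0, 0, 0, 1],
    [6, -0.8, 0, 0, 0, 0, 1],
    [6, -0.8, 0, 0, 0, 0, 1],
    [0, 0, 0, 0, 0, 0, 1],
    [0, 0, 0, 0, 0, 0, 1],
    [0, 0, 0, 0, 0, 0, 1],
    [0, 0, 0, 0, 0, 0, 1],
    [0, 0, 0, 0, 0, 0, 1],
    [0, 0, 0, 0, 0, 0, 1]
  ]
}}

```text
clock: 7.7
tool_pos: [0.4938, 0.4104, 0.2585]
orientation: [2.255, 2.188, 0.0]
ft_force: [-0.0, 0.1, -0.3]
finger_gap: 0.0854
grip_force: 0.0
```

Run:
```python
from h import *
o,p,M=st()
g=np.array([.4918,.4360,.124]); print('delta tool cm',((g-p)@M*100).round(2))
t=cam('top'); w=cam('wrist'); s=cam('side')
import pickle; pickle.dump([t,w,s],open('c1.pkl','wb'))
im=np.zeros((600,800,3),np.uint8); im[:300,:400]=cv2.resize(w['color'],(400,300)); 
im[:400,400:]=cv2.resize(t['color'][150:240,320:410],(400,400),interpolation=cv2.INTER_CUBIC)
im[310:600,:400]=cv2.resize(s['color'][140:225,235:350],(400,290),interpolation=cv2.INTER_CUBIC)
save('c1.png',im)
W=cloud(t); reg=W[140:240,310:415]; m=abs(reg[...,2]-.08)<.006
P=reg[m]; r=cv2.minAreaRect((P[:,:2]*1000).astype(np.float32)); print(r,np.median(P[:,2]))
print('wristK',np.array(w['intrinsics']).round(1).tolist(),w['rvec'],w['tvec'])
```

```text
t 7.7 p [0.4938 0.4104 0.2585] s,l 0.5648 0.3055 yaw 88.27 z [ 0.  0. -1.] F [-0.   0.1 -0.3] M [0.04 0.04 0.01] gap 0.0854 gf 0.0 q [0.61 0.09 1.64 0.   1.41 0.64]
delta tool cm [ 2.55 -0.28 13.45]
((559.1155395507812, 70.15559387207031), (155.8866729736328, 162.40000915527344), 11.313505172729492) 0.07914821720918604
wristK [[325.2, 0.0, 281.2], [0.0, 325.2, 214.5], [0.0, 0.0, 1.0]] [-2.84759635  0.04302005  0.00675199] [-0.4815138   0.36079157  0.52808055]
```

View pics/c1.png

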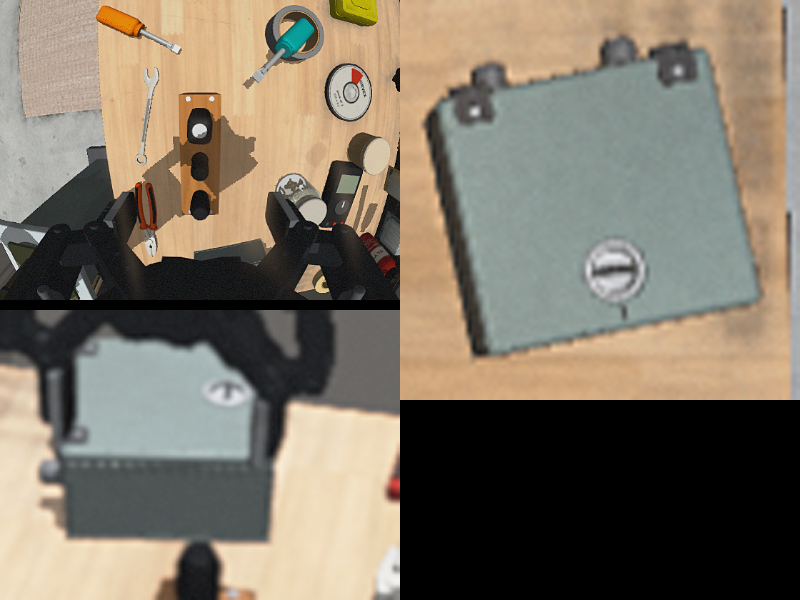

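Cover shut and level. The wrist view shows the slot roughly along world y and the flat driver centred between the other two tools, so I can grasp it.

{"name": "step_arm", "arguments": {
  "commands": [
    [2.5, -0.2, 0, 0, 0, 0, 1],
    [0, 0, 4.5, 0, 0, 0, 1],
    [0, 0, 4.5, 0, 0, 0, 1],
    [0, 0, 3, 0, 0, 0, 1],
    [0, 0, 1.4, 0, 0, 0, 1],
    [0, 0, 0, 0, 0, 0, 1],
    [0, 0, 0, 0, 0, 0, 0],
    [0, 0, 0, 0, 0, 0, 0],
    [0, 0, 0, 0, 0, 0, 0],
    [0, 0, 0, 0, 0, 0, 0]
  ]
}}

```text
clock: 9.1
tool_pos: [0.4929, 0.4361, 0.1255]
orientation: [2.254, 2.188, 0.003]
ft_force: [-0.3, -0.4, 3.7]
finger_gap: 0.0253
grip_force: 58.9
```

Run:
```python
from h import *
o,p,M=st()
```

```text
t 9.1 p [0.4929 0.4361 0.1255] s,l 0.5689 0.3309 yaw 88.3 z [ 0.001  0.001 -1.   ] F [-0.3 -0.4  3.7] M [ 0.02 -0.02  0.01] gap 0.0253 gf 58.9 q [0.64 0.22 1.72 0.   1.2  0.67]
```

{"name": "step_arm", "arguments": {
  "commands": [
    [0, 0, -1, 0, 0, 0, 0],
    [0, 0, -2, 0, 0, 0, 0],
    [0, 0, -3, 0, 0, 0, 0],
    [0, 0, -4, 0, 0, 0, 0],
    [0, 0, -4, 0, 0, 0, 0],
    [0, 0, -3, 0, 0, 0, 0],
    [-4, 0, -0.5, 0, 0, 0, 0],
    [-5, 0, 0, 0, 0, 0, 0],
    [-5, 0, 0, 0, 0, 0, 0],
    [0, 0, 0, 0, 0, 0, 0]
  ]
}}

```text
clock: 10.35
tool_pos: [0.4884, 0.2935, 0.3012]
orientation: [2.257, 2.184, 0.003]
ft_force: [0.7, -0.3, -0.5]
finger_gap: 0.0256
grip_force: 58.9
```

Run:
```python
from h import *
import pickle
o,p,M=st()
t,w,s=pickle.load(open('c1.pkl','rb'))
# lock in top: bright collar
for nm,d,(r0,r1,c0,c1) in(('top',t,(195,225,355,385)),('side',s,(155,172,285,315))):
    g=d['color'][r0:r1,c0:c1].astype(int); sub=g.min(2); med=np.median(sub)
    m=(sub>med+20).astype(np.uint8); n,l,stt,ce=cv2.connectedComponentsWithStats(m); i=1+np.argmax(stt[1:,4])
    cnt=cv2.findContours((l==i).astype(np.uint8),cv2.RETR_EXTERNAL,cv2.CHAIN_APPROX_NONE)[0][0]
    (u,v),ax,an=cv2.fitEllipse(cnt); pt=ray(d,u+c0,v+r0,.0825); print(nm,med,stt[i],(u+c0,v+r0),ax,'->',pt.round(4),'s,l',(pt@EX).round(4),(pt@EY).round(4))
# slot angle: rectify top around the lock at z=.078
pt=ray(t,0,0,.078)
c=np.array([.5165,.0626]); K=np.array(t['intrinsics'])
yy,xx=np.mgrid[0:160,0:160]; X=c[0]+(80-yy)*.00025*1.0; Y=c[1]+(80-xx)*.00025
P=np.stack([X,Y,np.full_like(X,.078)],-1)@t['R'].T+t['t']; mu=(P[...,0]/P[...,2]*K[0,0]+K[0,2]).astype(np.float32); mv=(P[...,1]/P[...,2]*K[1,1]+K[1,2]).astype(np.float32)
im=cv2.remap(t['color'],mu,mv,cv2.INTER_CUBIC); save('lk.png',cv2.resize(im,(400,400)))
cx=[];g=im.min(2).astype(float)
rr=np.hypot(X-c[0],Y-c[1]); 
disc=rr<.0105; wgt=np.where(disc,np.clip(np.percentile(g[disc],60)-g,0,None),0)
q=np.c_[X[disc],Y[disc]]; ww=wgt[disc]; mu_=(q*ww[:,None]).sum(0)/ww.sum(); C=((q-mu_).T*ww)@(q-mu_)/ww.sum(); e,v=np.linalg.eigh(C); print('slot mean',mu_,'dir yaw',np.degrees(np.arctan2(v[1,1],v[0,1])),e)
```

```text
t 10.35 p [0.4884 0.2935 0.3012] s,l 0.5365 0.1919 yaw 88.11 z [ 0.002  0.001 -1.   ] F [ 0.7 -0.3 -0.5] M [ 0.    0.02 -0.03] gap 0.0256 gf 58.9 q [ 0.45 -0.09  1.75 -0.    1.48  0.48]
top 140.0 [ 7  9 13 14 87] (367.95588874816895, 210.38331413269043) (11.287177085876465, 11.955389022827148) -> [0.5177 0.062  0.0825] s,l 0.5198 -0.0408
side 164.0 [ 8  7 14  6 41] (299.21652603149414, 164.72182846069336) (4.536770820617676, 12.30239200592041) -> [0.5179 0.0736 0.0825] s,l 0.5223 -0.0295
slot mean [0.51756118 0.06248549] dir yaw 93.541629129209 [7.07925886e-06 3.35626844e-05]
```

View pics/lk.png

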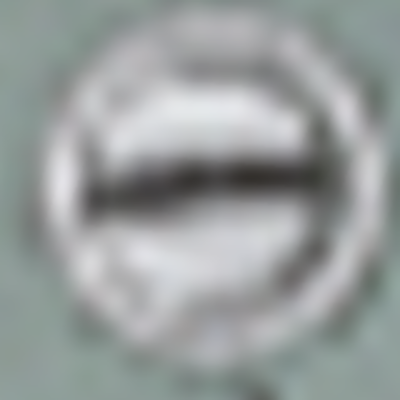

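{"name": "step_arm", "arguments": {
  "commands": [
    [-4.6, 0.74, 0, 0, 0, 0, 0],
    [-4.6, 0.74, 0, 0, 0, 0, 0],
    [-4.6, 0.74, 0, 0, 0, 0, 0],
    [-4.6, 0.74, 0, 0, 0, 0, 0],
    [-4.6, 0.74, 0, 0, 0, 0, 0],
    [0, 0, 3, 0, 0, -4, 0],
    [0, 0, 3, 0, 0, -4, 0],
    [0, 0, 0, 0, 0, -3, 0],
    [0, 0, 0, 0, 0, 0, 0],
    [0, 0, 0, 0, 0, 0, 0]
  ]
}}

```text
clock: 11.6
tool_pos: [0.519, 0.0653, 0.2406]
orientation: [2.033, 2.393, 0.002]
ft_force: [0.8, -0.2, -1.0]
finger_gap: 0.0256
grip_force: 58.9
```

Run:
```python
from h import *
import pickle
o,p,M=st()
w=cam('wrist'); s=cam('side'); pickle.dump([w,s],open('c2.pkl','wb'))
K=np.array(s['intrinsics'])
def proj(P): c=s['R']@np.array(P)+s['t']; return (c[:2]/c[2]*[K[0,0],K[1,1]]+K[:2,2])
print('lock pred',proj([.5177,.0622,.0825]),'tip pred',proj([p[0],p[1],p[2]-.1175]))
Kw=np.array(w['intrinsics']).round(3)
def fe(P):
    c=w['R']@np.array(P)+w['t']; th=np.arctan2(np.hypot(c[0],c[1]),c[2]); ph=np.arctan2(c[1],c[0]); return Kw[0,2]+Kw[0,0]*th*np.cos(ph),Kw[1,2]+Kw[0,0]*th*np.sin(ph)
print('wrist lock',fe([.5177,.0622,.0825]),'tip',fe([p[0],p[1],p[2]-.1175]))
u,v=np.round(proj([.5177,.0622,.0825])).astype(int); a,b=np.round(fe([.5177,.0622,.0825])).astype(int); print(u,v,a,b)
im=np.zeros((600,800,3),np.uint8)
im[:,:400]=cv2.resize(s['color'][v-45:v+15,u-20:u+20],(400,600),interpolation=cv2.INTER_CUBIC)
im[:400,400:]=cv2.resize(w['color'][b-50:b+50,a-50:a+50],(400,400),interpolation=cv2.INTER_CUBIC)
im[410:600,400:650]=cv2.resize(w['color'],(250,190))
save('c2.png',im)
```

```text
t 11.6 p [0.519  0.0653 0.2406] s,l 0.5218 -0.0378 yaw 99.3 z [ 0.002  0.    -1.   ] F [ 0.8 -0.2 -1. ] M [-0.03  0.07 -0.  ] gap 0.0256 gf 58.9 q [ 0.02 -0.17  1.92  0.    1.39 -0.14]
lock pred [300.09241547 162.36054433] tip pred [300.04848725 149.16245817]
wrist lock (np.float64(278.727741126814), np.float64(199.32702681175317)) tip (np.float64(280.6010637513814), np.float64(207.9098440262044))
300 162 279 199
```

View pics/c2.png

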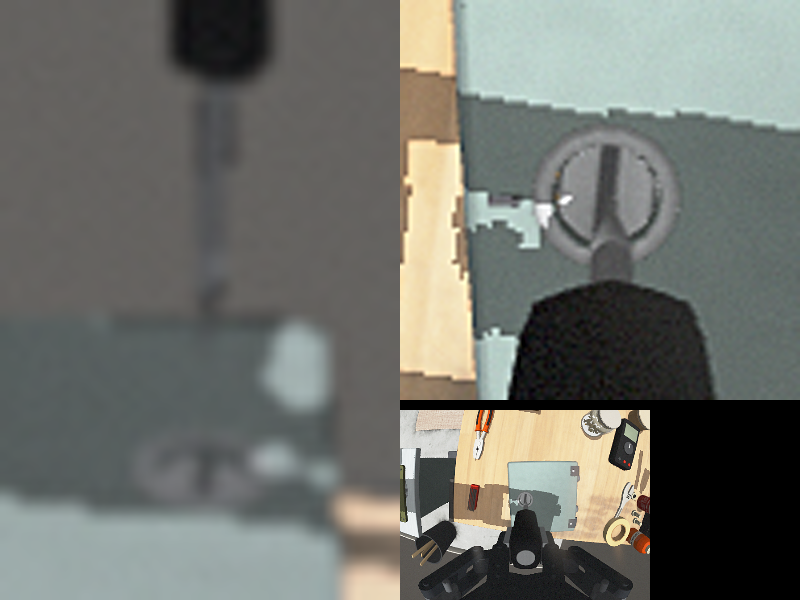

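The wrist crop shows the blade almost over the disc, with the disc centre at (608,197), the blade tip near (604,215) and the slot within about 5° of the blade. The side view agrees to about 1 mm. I'll lower slowly.

{"name": "step_arm", "arguments": {
  "commands": [
    [-0.23, 0, 1, 0, 0, 0, 0],
    [0, 0, 1, 0, 0, 1, 0],
    [0, 0, 1, 0, 0, 1, 0],
    [0, 0, 0.8, 0, 0, 0, 0],
    [0, 0, 0.2, 0, 0, 0, 0],
    [0, 0, 0.1, 0, 0, 0, 0],
    [0, 0, 0.1, 0, 0, 0, 0],
    [0, 0, 0.1, 0, 0, 0, 0],
    [0, 0, 0.1, 0, 0, 0, 0],
    [0, 0, 0, 0, 0, 0, 0]
  ]
}}

```text
clock: 12.95
tool_pos: [0.5187, 0.0627, 0.1953]
orientation: [-2.075, -2.358, 0.0]
ft_force: [0.4, -0.6, -1.8]
finger_gap: 0.0254
grip_force: 58.9
```

Run:
```python
from h import *
o,p,M=st()
print('tip z',p[2]-.1175)
```

```text
t 12.95 p [0.5187 0.0627 0.1953] s,l 0.521 -0.0404 yaw 97.31 z [-0.  0. -1.] F [ 0.4 -0.6 -1.8] M [-0.01 -0.02  0.03] gap 0.0254 gf 58.9 q [ 0.02 -0.14  1.97  0.    1.31 -0.11]
tip z 0.07777688735823879
```

{"name": "step_arm", "arguments": {
  "commands": [
    [0, 0, 0.1, 0, 0, 0, 0],
    [0, 0, 0.1, 0, 0, 0, 0],
    [0, 0, 0, 0, 0, 0, 0],
    [0, 0, 0, 0, 0, 0, 0],
    [0, 0, 0, 0, 0, 0, 0],
    [0, 0, 0, 0, 0, 0, 0],
    [0, 0, 0, 0, 0, 0, 0],
    [0, 0, 0, 0, 0, 0, 0],
    [0, 0, 0, 0, 0, 0, 0],
    [0, 0, 0, 0, 0, 0, 0]
  ]
}}

```text
clock: 14.2
tool_pos: [0.5188, 0.0626, 0.1933]
orientation: [-2.075, -2.359, 0.0]
ft_force: [-0.9, 0.8, -1.1]
finger_gap: 0.0254
grip_force: 58.9
```

Run:
```python
from h import *
o,p,M=st()
print('tip z',p[2]-.1175)
```

```text
t 14.2 p [0.5188 0.0626 0.1933] s,l 0.521 -0.0404 yaw 97.31 z [-0. -0. -1.] F [-0.9  0.8 -1.1] M [0.04 0.07 0.02] gap 0.0254 gf 58.9 q [ 0.02 -0.13  1.97  0.    1.3  -0.11]
tip z 0.07582961668132171
```

Still free at 2 mm below the mouth, so the blade is probably in the slot. I'll keep going gently while turning a few degrees to align it.

{"name": "step_arm", "arguments": {
  "commands": [
    [0, 0, 0.1, 0, 0, 0.5, 0],
    [0, 0, 0.1, 0, 0, 0.5, 0],
    [0, 0, 0, 0, 0, 0.5, 0],
    [0, 0, 0, 0, 0, 0.5, 0],
    [0, 0, 0, 0, 0, 0, 0],
    [0, 0, 0, 0, 0, 0, 0],
    [0, 0, 0, 0, 0, 0, 0],
    [0, 0, 0, 0, 0, 0, 0],
    [0, 0, 0, 0, 0, 0, 0],
    [0, 0, 0, 0, 0, 0, 0]
  ]
}}

```text
clock: 15.45
tool_pos: [0.5188, 0.0626, 0.1913]
orientation: [-2.116, -2.322, -0.0]
ft_force: [-0.9, -0.0, -0.2]
finger_gap: 0.0253
grip_force: 58.8
```

Run:
```python
from h import *
o,p,M=st()
print('tip z',p[2]-.1175)
```

```text
t 15.45 p [0.5188 0.0626 0.1913] s,l 0.521 -0.0404 yaw 95.31 z [-0.  0. -1.] F [-0.9 -0.  -0.2] M [ 0.04  0.01 -0.02] gap 0.0253 gf 58.8 q [ 0.02 -0.13  1.97  0.    1.3  -0.08]
tip z 0.07381310320380027
```

{"name": "step_arm", "arguments": {
  "commands": [
    [0, 0, 0.1, 0, 0, 0, 0],
    [0, 0, 0.05, 0, 0, 1, 0],
    [0, 0, 0, 0, 0, 2, 0],
    [0, 0, 0, 0, 0, 2, 0],
    [0, 0, 0, 0, 0, 2, 0],
    [0, 0, 0, 0, 0, 2, 0],
    [0, 0, 0, 0, 0, 2, 0],
    [0, 0, 0, 0, 0, 2, 0],
    [0, 0, 0, 0, 0, 0, 0],
    [0, 0, 0, 0, 0, 0, 0]
  ]
}}

```text
clock: 16.7
tool_pos: [0.5184, 0.0627, 0.1897]
orientation: [-2.365, -2.067, 0.001]
ft_force: [-3.4, 0.2, 0.2]
finger_gap: 0.0253
grip_force: 59.0
```

Run:
```python
from h import *
o,p,M=st()
print('tip z',p[2]-.1175)
```

```text
t 16.7 p [0.5184 0.0627 0.1897] s,l 0.5206 -0.0403 yaw 82.32 z [-0.001  0.    -1.   ] F [-3.4  0.2  0.2] M [0.09 0.92 0.09] gap 0.0253 gf 59.0 q [ 0.02 -0.13  1.98  0.    1.3   0.15]
tip z 0.07220205303935295
```

{"name": "step_arm", "arguments": {
  "commands": [
    [0, -0.06, 0, 0, 0, 3, 0],
    [0, 0, 0, 0, 0, 5, 0],
    [0, 0, 0, 0, 0, 5, 0],
    [0, 0, 0, 0, 0, 5, 0],
    [0, 0, 0, 0, 0, 5, 0],
    [0, 0, 0, 0, 0, 5, 0],
    [0, 0, 0, 0, 0, 5, 0],
    [0, 0, 0, 0, 0, 5, 0],
    [0, 0, 0, 0, 0, 0, 0],
    [0, 0, 0, 0, 0, 0, 0]
  ]
}}

```text
clock: 17.95
tool_pos: [0.5178, 0.0631, 0.1897]
orientation: [-2.908, -1.186, 0.001]
ft_force: [-4.8, 2.0, 1.0]
finger_gap: 0.0257
grip_force: 59.1
```

Run:
```python
from h import *
o,p,M=st()
print('tip z',p[2]-.1175)
```

```text
t 17.95 p [0.5178 0.0631 0.1897] s,l 0.5201 -0.0398 yaw 44.38 z [-0.001  0.001 -1.   ] F [-4.8  2.   1. ] M [0.65 1.16 0.06] gap 0.0257 gf 59.1 q [ 0.02 -0.13  1.98  0.    1.3   0.81]
tip z 0.07222244614401033
```

{"name": "step_arm", "arguments": {
  "commands": [
    [-0.02, -0.06, 0, 0, 0, 4, 0],
    [0, 0, 0, 0, 0, 4, 0],
    [0, 0, 0, 0, 0, 4, 0],
    [0, 0, 0, 0, 0, 4, 0],
    [0, 0, 0, 0, 0, 4, 0],
    [0, 0, 0, 0, 0, 4, 0],
    [0, 0, 0, 0, 0, 4, 0],
    [0, 0, 0, 0, 0, 4, 0],
    [0, 0, 0, 0, 0, 0, 0],
    [0, 0, 0, 0, 0, 0, 0]
  ]
}}

```text
clock: 19.2
tool_pos: [0.5175, 0.0636, 0.1897]
orientation: [-3.122, -0.339, 0.0]
ft_force: [-3.2, 4.0, 1.4]
finger_gap: 0.0258
grip_force: 59.0
```

Run:
```python
from h import *
o,p,M=st()
print('tip z',p[2]-.1175)
```

```text
t 19.2 p [0.5175 0.0636 0.1897] s,l 0.52 -0.0393 yaw 12.39 z [-0.     0.001 -1.   ] F [-3.2  4.   1.4] M [1.16 0.9  0.04] gap 0.0258 gf 59.0 q [ 0.02 -0.13  1.98  0.    1.3   1.37]
tip z 0.07221989691283723
```

{"name": "step_arm", "arguments": {
  "commands": [
    [-0.02, -0.05, 0, 0, 0, 2, 0],
    [0, 0, 0, 0, 0, 2, 0],
    [0, 0, 0, 0, 0, 2, 0],
    [0, 0, 0, 0, 0, 1, 0],
    [0, 0, 0, 0, 0, 1, 0],
    [0, 0, 0, 0, 0, 1, 0],
    [0, 0, 0, 0, 0, 0, 0],
    [0, 0, 0, 0, 0, 0, 0],
    [0, 0, 0, 0, 0, 0, 0],
    [0, 0, 0, 0, 0, 0, 0]
  ]
}}

```text
clock: 20.45
tool_pos: [0.5174, 0.0638, 0.1898]
orientation: [-3.14, -0.089, -0.001]
ft_force: [-2.2, 4.6, 0.1]
finger_gap: 0.025
grip_force: 58.9
```

Run:
```python
from h import *
o,p,M=st()
print('tip z',p[2]-.1175)
```

```text
t 20.45 p [0.5174 0.0638 0.1898] s,l 0.5199 -0.0391 yaw 3.25 z [ 0.     0.001 -1.   ] F [-2.2  4.6  0.1] M [1.32 0.68 0.04] gap 0.025 gf 58.9 q [ 0.02 -0.13  1.98  0.    1.3   1.53]
tip z 0.07227201557589594
```

{"name": "step_arm", "arguments": {
  "commands": [
    [0, -0.05, 0, 0, 0, 1, 0],
    [0, 0, 0, 0, 0, 1, 0],
    [0, 0, 0, 0, 0, 1, 0],
    [0, 0, 0, 0, 0, 1, 0],
    [0, 0, 0, 0, 0, 1, 0],
    [0, 0, 0, 0, 0, 1, 0],
    [0, 0, 0, 0, 0, 1, 0],
    [0, 0, 0, 0, 0, 0, 0],
    [0, 0, 0, 0, 0, 0, 0],
    [0, 0, 0, 0, 0, 0, 0]
  ]
}}

```text
clock: 21.7
tool_pos: [0.5173, 0.064, 0.1898]
orientation: [-3.14, 0.101, -0.0]
ft_force: [-1.1, 4.7, -3.1]
finger_gap: 0.0256
grip_force: 58.8
```

Run:
```python
from h import *
o,p,M=st()
print('tip z',p[2]-.1175)
import pickle
w=cam('wrist'); pickle.dump(w,open('w3.pkl','wb'))
save('w3.png',cv2.resize(w['color'][150:250,215:345],(780,600),interpolation=cv2.INTER_CUBIC))
```

```text
t 21.7 p [0.5173 0.064  0.1898] s,l 0.5198 -0.0388 yaw -3.69 z [ 0.  0. -1.] F [-1.1  4.7 -3.1] M [1.25 0.39 0.12] gap 0.0256 gf 58.8 q [ 0.02 -0.13  1.98  0.    1.3   1.66]
tip z 0.07233416035659418
```

View pics/w3.png

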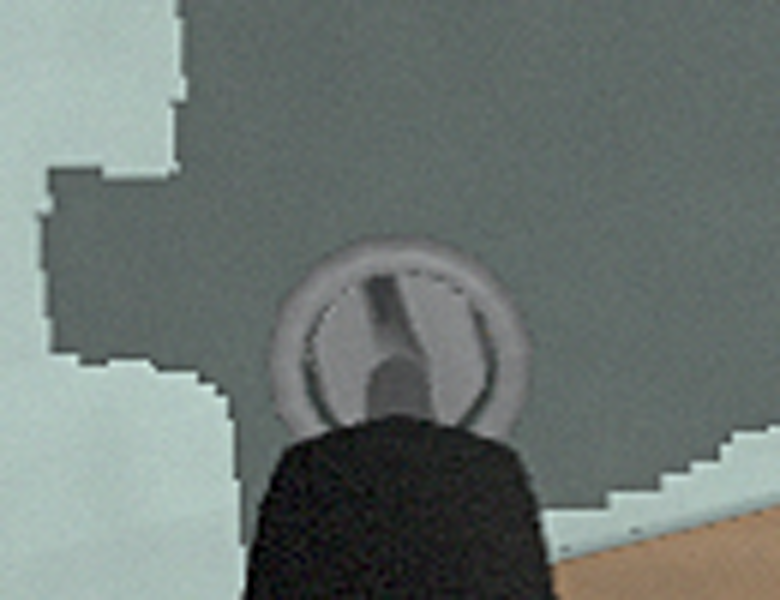

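Wrist crop: the blade sits in the slot. The slot runs (380,280) to (410,345), about 17° behind tool x, so it is near yaw 13° against the 11.3° stop. Torque is rising, so I'll turn a bit more to confirm the stop.

{"name": "step_arm", "arguments": {
  "commands": [
    [0, -0.05, 0, 0, 0, 1, 0],
    [0, 0, 0, 0, 0, 1, 0],
    [0, 0, 0, 0, 0, 1, 0],
    [0, 0, 0, 0, 0, 1, 0],
    [0, 0, 0, 0, 0, 1, 0],
    [0, 0, 0, 0, 0, 1, 0],
    [0, 0, 0, 0, 0, 0, 0],
    [0, 0, 0, 0, 0, 0, 0],
    [0, 0, 0, 0, 0, 0, 0],
    [0, 0, 0, 0, 0, 0, 0]
  ]
}}

```text
clock: 23.0
tool_pos: [0.5173, 0.0644, 0.1898]
orientation: [3.13, -0.265, -0.0]
ft_force: [-1.1, 3.4, -2.4]
finger_gap: 0.0253
grip_force: 58.8
```

```bash
cat >> h.py <<'E'
def slot(w,c=(.5175,.0635)):
    Kw=np.array(w['intrinsics']); n=240; g=np.linspace(-.02,.02,n)
    X,Y=np.meshgrid(c[0]+g,c[1]-g); P=np.stack([X,Y,np.full_like(X,.078)],-1)@w['R'].T+w['t']
    r=np.hypot(P[...,0],P[...,1]); th=np.arctan2(r,P[...,2])
    return cv2.remap(w['color'],(Kw[0,2]+Kw[0,0]*th*P[...,0]/r).astype(np.float32),(Kw[1,2]+Kw[1,1]*th*P[...,1]/r).astype(np.float32),cv2.INTER_CUBIC)
E
python3 - <<'E'
from h import *
import pickle
o,p,M=st()
a=slot(pickle.load(open('w3.pkl','rb'))); b=slot(cam('wrist'))
save('s4.png',cv2.resize(np.hstack([a,b]),(800,400)))
E
```

```text
t 23.0 p [0.5173 0.0644 0.1898] s,l 0.5199 -0.0384 yaw -9.69 z [-0. -0. -1.] F [-1.1  3.4 -2.4] M [0.96 0.29 0.17] gap 0.0253 gf 58.8 q [ 0.02 -0.13  1.98 -0.    1.3   1.76]
```

View pics/s4.png

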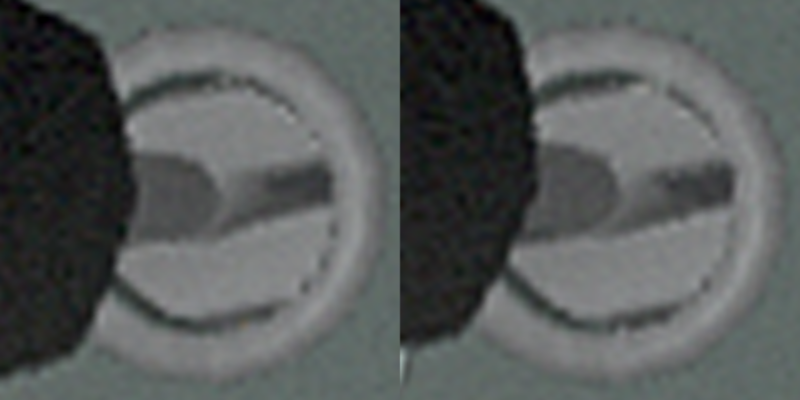

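{"name": "step_arm", "arguments": {
  "commands": [
    [0, 0, 0, 0, 0, 1.5, 0],
    [0, 0, 0, 0, 0, 1.5, 0],
    [0, 0, 0, 0, 0, 1, 0],
    [0, 0, 0, 0, 0, 1, 0],
    [0, 0, 0, 0, 0, 0, 0],
    [0, 0, 0, 0, 0, 0, 0],
    [0, 0, 0, 0, 0, 0, 0],
    [0, 0, 0, 0, 0, 0, 0],
    [0, 0, 0, 0, 0, 0, 0],
    [0, 0, 0, 0, 0, 0, 0]
  ]
}}

```text
clock: 24.3
tool_pos: [0.5174, 0.0646, 0.1899]
orientation: [-3.115, 0.402, -0.001]
ft_force: [0.2, 5.6, -3.2]
finger_gap: 0.0256
grip_force: 58.9
```

```bash
python3 -c "
from h import *
st()"
```

```text
t 24.3 p [0.5174 0.0646 0.1899] s,l 0.5201 -0.0383 yaw -14.69 z [ 0.  0. -1.] F [ 0.2  5.6 -3.2] M [ 1.46 -0.21  0.27] gap 0.0256 gf 58.9 q [ 0.02 -0.13  1.98  0.    1.3   1.85]
```

{"name": "step_arm", "arguments": {
  "commands": [
    [0, 0, 0, 0, 0, -3, 0],
    [0, 0, 0, 0, 0, -3, 0],
    [0, 0, 0, 0, 0, -2, 0],
    [0, 0, 0, 0, 0, -2, 0],
    [0, 0, 0, 0, 0, -1, 0],
    [0, 0, 0, 0, 0, 0, 0],
    [0, 0, 0, 0, 0, 0, 0],
    [0, 0, 0, 0, 0, 0, 0],
    [0, 0, 0, 0, 0, 0, 0],
    [0, 0, 0, 0, 0, 0, 0]
  ]
}}

```text
clock: 25.55
tool_pos: [0.5173, 0.0643, 0.1898]
orientation: [3.14, -0.101, -0.0]
ft_force: [-0.4, 2.3, -1.1]
finger_gap: 0.0256
grip_force: 59.3
```

```bash
python3 -c "
from h import *
st()"
```

```text
t 25.55 p [0.5173 0.0643 0.1898] s,l 0.5199 -0.0385 yaw -3.69 z [-0. -0. -1.] F [-0.4  2.3 -1.1] M [0.7  0.04 0.04] gap 0.0256 gf 59.3 q [ 0.02 -0.13  1.98 -0.    1.3   1.66]
```

At the stop: torque rose to 0.27 N m with the slot not moving, then fell on unwinding. Lifting out.

{"name": "step_arm", "arguments": {
  "commands": [
    [0, 0, -0.3, 0, 0, 0, 0],
    [0, 0, -0.4, 0, 0, 0, 0],
    [0, 0, -0.5, 0, 0, 0, 0],
    [0, 0, -1, 0, 0, 0, 0],
    [0, 0, -3, 0, 0, 0, 0],
    [0, 0, -4, 0, 0, 0, 0],
    [0, 0, -3, 0, 0, -9, 0],
    [0, 0, 0, 0, 0, -9, 0],
    [0, 0, 0, 0, 0, -9, 0],
    [0, 0, 0, 0, 0, -9, 0]
  ]
}}

```text
clock: 26.8
tool_pos: [0.5176, 0.0642, 0.3134]
orientation: [3.014, 0.881, 0.003]
ft_force: [-0.3, 0.2, -0.5]
finger_gap: 0.0254
grip_force: 60.0
```

{"name": "step_arm", "arguments": {
  "commands": [
    [0, 0, 0, 0, 0, -9, 0],
    [0, 0, 0, 0, 0, -9, 0],
    [0, 0, 0, 0, 0, -9, 0],
    [0, 0, 0, 0, 0, -9, 0],
    [0, 0, 0, 0, 0, -9, 0],
    [0, 0, 0, 0, 0, -9, 0],
    [0, 0, 0, 0, 0, -2, 0],
    [5, 0, 0, 0, 0, 0, 0],
    [5, 0, 0, 0, 0, 0, 0],
    [5, 0, 0, 0, 0, 0, 0]
  ]
}}

```text
clock: 28.05
tool_pos: [0.5219, 0.2156, 0.3128]
orientation: [2.256, 2.185, 0.002]
ft_force: [1.3, 0.3, -0.6]
finger_gap: 0.0257
grip_force: 60.0
```

Run:
```python
from h import *
o,p,M=st()
g=np.array([.4924,.4361,.30]); print('delta tool cm',((g-p)@M*100).round(2))
t=cam('top'); s=cam('side')
W=cloud(t); reg=W[140:240,310:415]; m=(reg[...,2]>.06)&(reg[...,2]<.09); print('cover z',np.percentile(reg[m][:,2],[5,50,95]))
import pickle; pickle.dump([t,s],open('c5.pkl','wb'))
im=np.zeros((500,800,3),np.uint8); im[:400,:400]=cv2.resize(t['color'][195:225,353:383],(400,400),interpolation=cv2.INTER_CUBIC); im[:500,400:]=cv2.resize(s['color'][80:280,180:340],(400,500))
save('c5.png',im)
```

```text
t 28.05 p [0.5219 0.2156 0.3128] s,l 0.5541 0.109 yaw 88.17 z [ 0.002 -0.    -1.   ] F [ 1.3  0.3 -0.6] M [ 0.02 -0.01 -0.03] gap 0.0257 gf 60.0 q [ 0.3  -0.1   1.74 -0.    1.5   0.33]
delta tool cm [21.94 -3.66  1.27]
cover z [0.07574757 0.07994231 0.08393543]
```

View pics/c5.png

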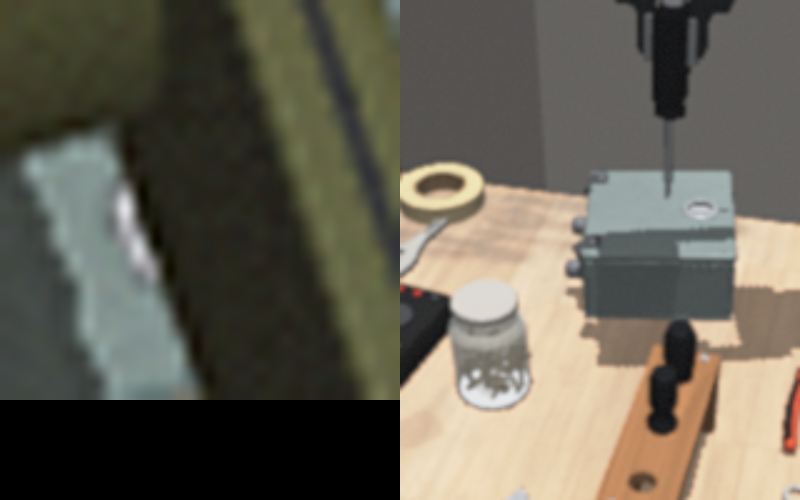

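Side view: cover flat, driver vertical in the grip, and the empty hole at (642,482). Moving above the hole.

{"name": "step_arm", "arguments": {
  "commands": [
    [4.4, -0.72, 0, 0, 0, 0, 0],
    [4.4, -0.72, 0, 0, 0, 0, 0],
    [4.4, -0.72, 0, 0, 0, 0, 0],
    [4.4, -0.72, 0, 0, 0, 0, 0],
    [4.35, -0.72, 0, 0, 0, 0, 0],
    [0, 0, 2, 0, 0, 0, 0],
    [0, 0, 3, 0, 0, 0, 0],
    [0, 0, 3, 0, 0, 0, 0],
    [0, 0, 0, 0, 0, 0, 0],
    [0, 0, 0, 0, 0, 0, 0]
  ]
}}

```text
clock: 29.4
tool_pos: [0.493, 0.4343, 0.233]
orientation: [2.255, 2.187, 0.002]
ft_force: [0.0, -0.4, 0.1]
finger_gap: 0.0254
grip_force: 60.0
```

Run:
```python
from h import *
o,p,M=st()
g=np.array([.4929,.4361,.1258]); print('delta tool cm',((g-p)@M*100).round(2))
t=cam('top'); s=cam('side'); w=cam('wrist')
im=np.zeros((500,800,3),np.uint8); im[:,:400]=cv2.resize(s['color'][200:300,230:310],(400,500),interpolation=cv2.INTER_CUBIC)
im[:400,400:]=cv2.resize(t['color'][120:230,330:440],(400,400),interpolation=cv2.INTER_CUBIC)
save('c6.png',im)
```

```text
t 29.4 p [0.493  0.4343 0.233 ] s,l 0.5687 0.3291 yaw 88.24 z [ 0.001  0.    -1.   ] F [ 0.  -0.4  0.1] M [-0.   -0.04 -0.01] gap 0.0254 gf 60.0 q [ 0.64  0.14  1.63 -0.    1.37  0.67]
delta tool cm [ 0.17 -0.03 10.72]
```

View pics/c6.png

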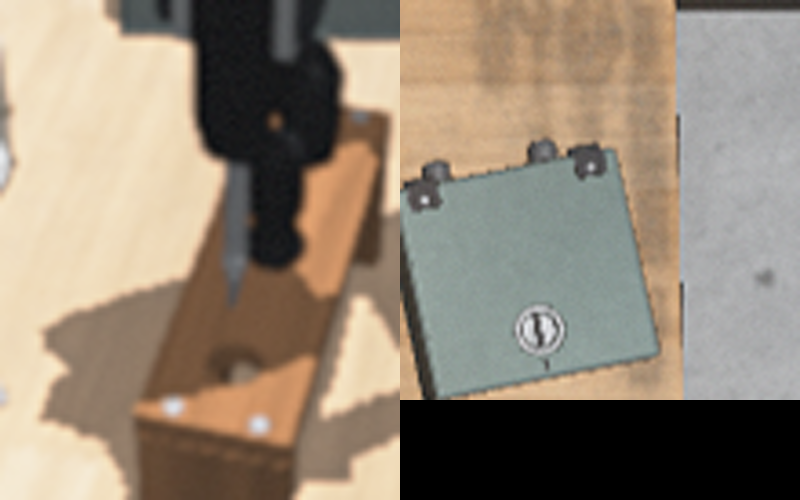

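The slot now points at the mark, at (545,365), so the lock is closed. The tip, at (233,305), is over the hole at (240,368). Lowering.

{"name": "step_arm", "arguments": {
  "commands": [
    [0.17, 0, 1, 0, 0, 0, 0],
    [0, 0, 1.5, 0, 0, 0, 0],
    [0, 0, 1.5, 0, 0, 0, 0],
    [0, 0, 2, 0, 0, 0, 0],
    [0, 0, 2, 0, 0, 0, 0],
    [0, 0, 1.5, 0, 0, 0, 0],
    [0, 0, 0.8, 0, 0, 0, 0],
    [0, 0, 0.2, 0, 0, 0, 0],
    [0, 0, 0.1, 0, 0, 0, 0],
    [0, 0, 0, 0, 0, 0, 0]
  ]
}}

```text
clock: 30.8
tool_pos: [0.4927, 0.4369, 0.1267]
orientation: [2.254, 2.188, 0.002]
ft_force: [0.3, 0.2, -1.0]
finger_gap: 0.0254
grip_force: 60.0
```

```bash
python3 -c "
from h import *
st()"
```

```text
t 30.8 p [0.4927 0.4369 0.1267] s,l 0.5689 0.3317 yaw 88.31 z [ 0.001  0.001 -1.   ] F [ 0.3  0.2 -1. ] M [ 0.05  0.02 -0.02] gap 0.0254 gf 60.0 q [0.64 0.22 1.72 0.   1.2  0.67]
```

Still 1 mm above seated. I'll settle it, then open and rise.

{"name": "step_arm", "arguments": {
  "commands": [
    [0, 0, 0.05, 0, 0, 0, 0],
    [0, 0, 0.05, 0, 0, 0, 0],
    [0, 0, 0, 0, 0, 0, 0],
    [0, 0, 0, 0, 0, 0, 0.5],
    [0, 0, 0, 0, 0, 0, 0.8],
    [0, 0, 0, 0, 0, 0, 1],
    [0, 0, 0, 0, 0, 0, 1],
    [0, 0, 0, 0, 0, 0, 1],
    [0, 0, -1, 0, 0, 0, 1],
    [0, 0, -2, 0, 0, 0, 1]
  ]
}}

```text
clock: 32.05
tool_pos: [0.4919, 0.4362, 0.155]
orientation: [-2.254, -2.188, 0.003]
ft_force: [-0.3, -0.4, 0.6]
finger_gap: 0.0851
grip_force: 0.0
```

{"name": "step_arm", "arguments": {
  "commands": [
    [0, 0, -3, 0, 0, 0, 1],
    [0, 0, -4, 0, 0, 0, 1],
    [0, 0, -4, 0, 0, 0, 1],
    [0, 0, -4, 0, 0, 0, 1],
    [0, -5, 0, 0, 0, 0, 1],
    [0, -5, 0, 0, 0, 0, 1],
    [0, -2, 0, 0, 0, 0, 1],
    [0, 0, 0, 0, 0, 0, 1],
    [0, 0, 0, 0, 0, 0, 1],
    [0, 0, 0, 0, 0, 0, 1]
  ]
}}

```text
clock: 33.3
tool_pos: [0.3734, 0.44, 0.3047]
orientation: [2.255, 2.187, -0.0]
ft_force: [-0.3, -0.2, 0.6]
finger_gap: 0.0854
grip_force: 0.0
```

Run:
```python
from h import *
st()
t=cam('top'); s=cam('side')
im=np.zeros((600,800,3),np.uint8); im[:300,:400]=cv2.resize(t['color'],(400,300)); im[300:,:400]=cv2.resize(s['color'],(400,300))
im[:,400:]=cv2.resize(s['color'][200:320,230:310],(400,600),interpolation=cv2.INTER_CUBIC)
save('c7.png',im)
W=cloud(s); m=(abs(W[...,0]-.492)<.03)&(abs(W[...,1]-.436)<.03)&(W[...,2]>.155)&(W[...,2]<.19); print('top',W[m].mean(0),W[m].max(0),m.sum())
```

```text
t 33.3 p [0.3734 0.44   0.3047] s,l 0.4525 0.3581 yaw 88.24 z [-0. -0. -1.] F [-0.3 -0.2  0.6] M [ 0.03  0.03 -0.01] gap 0.0854 gf 0.0 q [ 0.77 -0.07  1.73 -0.    1.49  0.8 ]
top [0.49046163 0.44667641 0.16676861] [0.50452024 0.4585546  0.17367585] 259
```

View pics/c7.png

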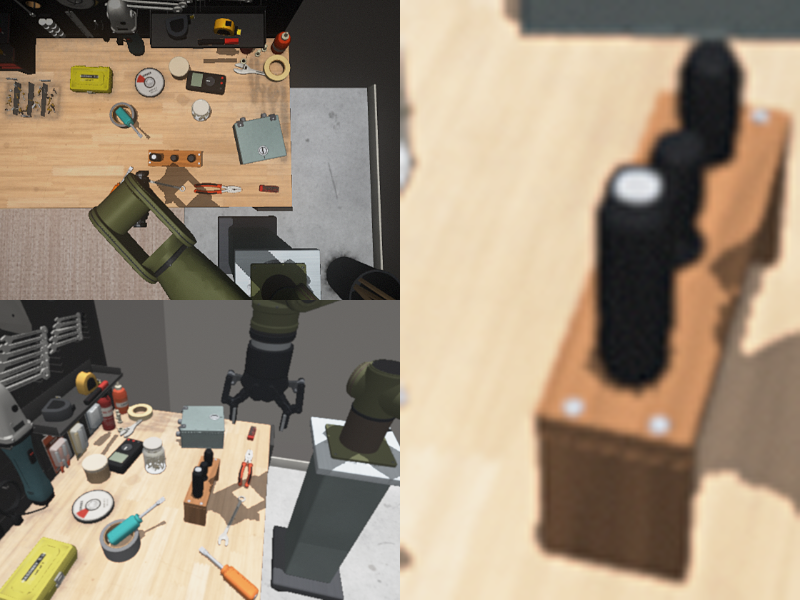

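The driver stands seated (top 0.173 m), with the lock closed and the cover shut. The orange and turquoise look-alikes stood on their tips at first and were already lying down at 7.7 s, before the arm came near them. I've left them alone.

```bash
python3 -c "
from cell import *
print(sign_off())"
```

```text
the job is handed in; nothing more can be done
None
```

The job is handed in at about 33 s: the cover is shut, the lock is turned to its stop, and the flat screwdriver is back in the rack, blade down; the loose orange and turquoise drivers had toppled by 7.7 s, untouched by the arm as far as I can tell.

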